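# Take the filter out of the desk air cleaner and show it over the pad

## Robot

A 6-joint arm with a two-finger parallel gripper is mounted at the origin on the work surface. World frame = base frame: x ahead of the robot, y to its left, z up, the work surface at z = 0. Lengths are in m, angles in rad, forces in N, time in s.
With the tool pointing down it reaches from about 0.225 to 0.725 m from the base axis. Payload 3.1 kg.
Tool frame: the origin (TCP) lies between the finger pads; the fingertips stand 17 mm ahead of it and the grasp point (between the pads) lies 2 mm behind it; z points along the fingers, x is the direction in which the jaws open and shut, and the axes are right-handed (so a half turn about z gives the same grasp; the last joint's range is limited). The gripper opens to 85 mm and grips with 20 to 120 N. Pads are 22 mm wide; open, the fingers measure 114 mm over their backs; the gripper's body (76 mm by 85 mm) begins 54 mm behind the grasp point. The pads swing forward as they close: fully open they stand 13 mm farther back than shut.
Start: joints at [1.01, 0.048, 0.099, 1.622, 0, 1.443], TCP at [0.22, 0.477, 0.248] pointing down, gripper open.
Joint ranges: [-2.91, 2.91], [-0.99, 1.94], [-1.21, 1.42], [-2.12, 2.29], [-1.49, 1.47], [-3.14, 3.14]. Speed limits (rad/s): [2.79, 2.79, 3.14, 3.14, 3.14, 3.14].

## Interface

Orientations are given as a rotation vector (axis times angle).
In Python, from cell import sensors, capture, finish_job gives the robot as it stands.
- The arm moves only by the tool apply_moves, never from a script. Its argument "series" is a list of rows, each an object with "xyz": the shift along the tool's x, y, z in units of 25 mm (1.0 is 25 mm), a list of three; "twist": the turn, a rotation vector about the tool's x, y, z in units of 0.12 rad (1.0 is 0.12 rad), a list of three; "fingers": the finger opening in mm, from 0 to 85.4. In form: [{"xyz": [x, y, z], "twist": [ax, ay, az], "fingers": fingers}, ...]. A call has 1 to 8 rows; each row shifts and turns the commanded pose from where the row before left it, along the tool's axes as they then stand; what a row does not reach is not made up. A row lasts 1/12 s, in which the tool goes at most 41.7 mm and 7.16 degrees, less where a joint would pass 70% of its speed; a pose out of reach is approached as far as the arm can. A call with a number of a shift or a turn outside -1 to 1 is refused whole. A call with a gripper value outside its range is refused whole. The fingers move at their own pace and stop on an object; "squeeze" is the grip in N (left out, the last holds). Time passes only in rows, so rows that do not move let the fingers close. It gives the time, the measured TCP pose, the force and the opening at its end, in the units of the state.
- sensors.read_state(): the state, without advancing time (a new reading comes with each control period).
- capture(name): name is "side" or "top" or "wrist"; returns a dict with "color" (384x512x3 uint8, blue, green, red), "intrinsics" (3x3 intrinsics, pixels), "k1" (the pictures are not rectified: a ray, as slopes to the right and down, at radius r is drawn at 1 + k1 r^2 times it, then the intrinsics apply), "rvec" (rotation vector, rad) and "tvec" (3), from world to camera coordinates, as OpenCV has them. Camera axes: x right, y down, z forward; pixel columns grow to the right and rows downward; lengths in m; the calibration is good to about 2 mm. A picture is of the moment at which its call begins. There is no depth.
- finish_job(): hands the job in, once; it reports no verdict.
The state is a dict: "clock": time; "q": joint angles; "dq": joint speeds; "joint_torque": joint torques, N m; "ee_pos": TCP position; "orientation": TCP orientation; "force": force on the tool from outside, world axes, zero at the start; "wrist_torque": the same for the moment, N m; "opening": finger opening in m.
Only numpy, scipy, OpenCV 4.12 (cv2) and the standard library are available. Lean on these libraries where they do the work, as an engineer would, in place of code of your own. Each camera call takes 0.05 s, during which the arm holds its last target.

## Task

Shut down the white air cleaner on the desk by pressing its three keys one at a time, fully down and released again, in this order: the round key, the square key, the long bar key. Then lift the grey cover flap until it stands open by itself, and draw out the filter plate hidden beneath it. Finish while still holding the plate in the gripper, upright and still, over the middle of the paper writing pad with its lower edge about 10 cm above the paper and its wide side running along the pad's long side; the flap stays open, and the pen cup, bottle and mug are left alone.

Things in the scene. Friction and masses are not known exactly. Their poses are not given: they have to be found in the camera images.
- cleaner: White desktop air cleaner, fixed, 170 (x) x 210 (y) x 118 (z) mm. Origin on the desk; the housing spans x -85..85, y -110..100 mm in its frame, z up; its -x side (grille) is the front and roughly faces the robot. Deck 118 mm above the desk. The flap covers the filter bay on the +y part of the deck; the keys lie in a row on the -y part.
- flap (a joint): Hinge of the cover flap: 0 = shut, flat on the deck; grows as its front edge is lifted; stops at 1.9 rad (109 degrees, leaning back a little past vertical). The hinge is stiff: the flap stays at any angle where it is left; about 1 to 2 N at the tab moves it.
- flap_tab (a point): The place to take the flap's tab; moves with the flap, y along the hinge. The grey flap is 110 mm wide (y), 6 thick, 130 long from hinge to the cleaner's front edge. From the middle of that edge the tab, 18 mm wide (y) and 10 thick, sticks out 40 mm over free air. This point is 28 mm beyond the edge, mid-thickness, 123 mm above the desk when shut.
- flap_hinge (a point): Point on the flap's hinge line in the middle of the flap's width; y axis along the hinge; the tab point is 158 mm from it.
- key_round (a joint): Travel of a control key on the cleaner's deck; 0 = up, 0.005 = fully down (m). Spring key, black: a round cap of 24 mm diameter. Its cap stands 13 mm above the deck when up; full 5 mm travel needs about 5 N, then it springs back when let go. It counts as pressed from 3.5 mm.
- key_square (a joint): Travel of a control key on the cleaner's deck; 0 = up, 0.005 = fully down (m). Spring key, black: a square cap 21 x 21 mm. Its cap stands 13 mm above the deck when up; full 5 mm travel needs about 5 N, then it springs back when let go. It counts as pressed from 3.5 mm.
- key_bar (a joint): Travel of a control key on the cleaner's deck; 0 = up, 0.005 = fully down (m). Spring key, black: a bar cap 36 mm long (cleaner y) and 11 mm wide. Its cap stands 13 mm above the deck when up; full 5 mm travel needs about 5 N, then it springs back when let go. It counts as pressed from 3.5 mm.
- round_top (a point): middle of the upper face of the round key (moves with it; 131 mm above the desk when up); x, y axes as the cleaner's. The three keys lie in a row along the cleaner's x, 50 mm apart, 68 mm to the -y side of the cleaner's origin line; which key has which place in the row varies.
- square_top (a point): middle of the upper face of the square key (moves with it; 131 mm above the desk when up); x, y axes as the cleaner's. The three keys lie in a row along the cleaner's x, 50 mm apart, 68 mm to the -y side of the cleaner's origin line; which key has which place in the row varies.
- bar_top (a point): middle of the upper face of the bar key (moves with it; 131 mm above the desk when up); x, y axes as the cleaner's. The three keys lie in a row along the cleaner's x, 50 mm apart, 68 mm to the -y side of the cleaner's origin line; which key has which place in the row varies.
- filter: Filter plate: white frame, grey mesh, 12 (its x) x 70 (y) x 94 (z) mm, about 90 g, loose. Origin mid-underside, z up. At first it stands upright in a pocket under the flap, hidden, with 1.5 to 2 mm play a side, underside 12 mm and top 106 mm above the desk; its top 38 mm stand free. Take its solid 30 mm top band across the 12 mm and draw it straight up 60 mm or more.
- bay (a point): Middle of the floor of the filter bay, 68 mm above the desk, axes as the cleaner's. The bay is an open well in the deck, 100 (x) x 90 (y) x 50 mm deep. The filter's pocket in its floor, 15 (x) x 74 (y) x 56 mm deep, is centred 5 mm towards the front (-x) from here.
- pad: Block of plain white paper lying fixed on the desk, 150 (x) x 210 (y, its long side) x 6 mm. Origin in the middle of its underside.
- pad_middle (a point): Middle of the pad's upper face, 6 mm above the desk.
- pen_cup: Blue pen cup with pens, diameter 72, 150 mm tall with the pens, loose; leave alone. Origin at the middle of its underside.
- bottle: Bottle, diameter 60, 170 mm tall, loose; leave alone. Origin at the middle of its underside.
- mug: White mug, diameter 80, 90 mm tall, handle to its +y, loose; leave alone. Origin at the middle of its underside.

How it is judged:
On the way, in this order (a step that is already met when the one before it is completed fails the run):
1. the round key is pressed, the others up (value of joint key_round above 0.0035 m and value of joint each of key_square, key_bar below 0.0012 m), for 0.05 s.
2. the square key is pressed, the others up (value of joint key_square above 0.0035 m and value of joint each of key_round, key_bar below 0.0012 m), for 0.05 s.
3. the bar key is pressed, the others up (value of joint key_bar above 0.0035 m and value of joint each of key_round, key_square below 0.0012 m), for 0.05 s.
4. the flap is lifted beyond 75 degrees, the filter plate still in its pocket (value of joint flap above 1.3 rad and z of filter in the frame of cleaner below 0.03 m), for 0.2 s.
5. the filter plate is drawn clear of the cleaner (underside above the deck) and held in the fingers (z of filter in the frame of cleaner above 0.12 m and contact force between the fingers and filter above 1 N), for 0.2 s.
At the end, for the whole second after the job is handed in: Plate held by the fingers alone (over 1 N), still, upright within 0.2 rad, wide side within 0.25 rad of the pad's long side, underside within 40 mm sideways of the pad's middle and 60 to 150 mm above the paper; flap open beyond 1.3 rad; all keys up (horizontal distance between filter and pad_middle below 0.04 m and height (world z) of filter between 0.066 and 0.156 m and angle between filter's own z axis and vertical below 0.2 rad and angle between the y axis of filter and the y axis of pad, either way round below 0.25 rad and linear speed of filter below 0.03 m/s and angular speed of filter below 0.3 rad/s and contact force between the fingers and filter above 1 N and contact force between filter and cleaner below 0.1 N and contact force between filter and pad below 0.1 N and value of joint flap above 1.3 rad and value of joint each of key_round, key_square, key_bar below 0.0012 m); the arm keeps its last pose, push and grip.
It fails at once if two keys are down at once (value of joint each of key_round, key_square above 0.002 m or value of joint each of key_round, key_bar above 0.002 m or value of joint each of key_square, key_bar above 0.002 m).
It fails at once if the pen cup, bottle or mug is moved more than 25 mm or tipped (distance of any of pen_cup, bottle, mug from where it was at the start of the episode above 0.025 m or angle between any of pen_cup, bottle, mug's own z axis and vertical above 0.35 rad).
It also fails if it takes over 72 s, if anything falls off the work surface, if the arm or the gripper's body presses on something with over 40 N, if the wrist force passes 120 N, or if a joint passes its speed limit or range.

## Working session

There is one attempt and no reset: what is moved stays moved. The work goes in short steps, Python scripts to look and compute and a tool call to move; the robot and the scene stay as the last step left them, time stands still between calls to the robot, and variables do not carry over. Pictures are saved under pics/ and viewed, and the job is handed in when it is done.

Besides the shell and the picture viewer there is one more tool, called after "Emit:" as name([rows], argument=value, ...), one row to a line, values as JSON. apply_moves: Moves the arm, as the interface text tells. Shifts and turns lie within -1 to 1; 1 stands for 25 mm of shift or 0.12 rad of turn. Its arguments: {"type":"object","properties":{"series":{"type":"array"},"squeeze":{"type":"number"}},"required":["series"]}

```bash
ls; mkdir -p pics; cat > h.py <<'E'
import numpy as np, cv2
from cell import sensors, capture, finish_job
def cam(n,save=None):
    c=capture(n)
    if save: cv2.imwrite('pics/'+save+'.png',c['color'])
    return c
def ray(c,u,v):
    K=np.array(c['intrinsics']);k1=c['k1']
    xd=(u-K[0,2])/K[0,0];yd=(v-K[1,2])/K[1,1]
    x,y=xd,yd
    for _ in range(30):
        s=1+k1*(x*x+y*y);x,y=xd/s,yd/s
    R=cv2.Rodrigues(np.array(c['rvec'],float))[0];t=np.array(c['tvec'],float).ravel()
    d=R.T@np.array([x,y,1]);o=-R.T@t
    return o,d
def onz(c,u,v,z):
    o,d=ray(c,u,v);return o+d*(z-o[2])/d[2]
def proj(c,P):
    K=np.array(c['intrinsics']);R=cv2.Rodrigues(np.array(c['rvec'],float))[0];t=np.array(c['tvec'],float).ravel()
    p=R@np.array(P,float)+t;x,y=p[0]/p[2],p[1]/p[2];s=1+c['k1']*(x*x+y*y)
    return K[0,0]*x*s+K[0,2],K[1,1]*y*s+K[1,2]
def T():
    s=sensors.read_state();return np.array(s['ee_pos']),cv2.Rodrigues(np.array(s['orientation'],float))[0],s
E
python3 - <<'E'
from h import *
for n in ['side','top','wrist']:
    c=cam(n,n+'0');o,d=ray(c,256,192);print(n,o,d,c['k1'])
p,R,s=T();print(p,R,s)
E
```

```text
pics
side [ 0.17620149 -1.21194654  1.18256014] [ 0.26180852  0.70938381 -0.65458647] -0.10995231494107598
top [0.57036551 0.00943435 1.07801667] [ 0.02212085 -0.00709813 -0.9999027 ] 0.00591408196773091
wrist [0.15519711 0.50751601 0.37340642] [ 0.25769819 -0.11934315 -0.95883067] -0.010779483185595278
[0.21995463 0.47619613 0.24735938] [[ 4.19393405e-01  9.07804025e-01 -1.01183454e-03]
 [ 9.07802675e-01 -4.19394549e-01 -1.58574353e-03]
 [-1.86390226e-03 -2.53495724e-04 -9.99998231e-01]] {'clock': 0.15, 'q': array([1.01019474e+00, 4.85886102e-02, 9.79128371e-02, 1.62200157e+00,
       1.38253198e-05, 1.44297278e+00]), 'dq': array([ 0.00061039, -0.00162746,  0.00319015, -0.00019874, -0.0017377 ,
        0.00148031]), 'joint_torque': array([ 1.55685819e-03, -3.39258921e+01,  3.20424056e+01,  1.53380726e-02,
       -1.20872583e-04, -3.47617615e-06]), 'ee_pos': array([0.21995463, 0.47619613, 0.24735938]), 'orientation': array([ 2.64592135,  1.69225585, -0.00268036]), 'force': array([ 0.58362751, -0.17535024,  0.46812017]), 'wrist_torque': array([-0.07085847,  0.02750666,  0.00042962]), 'opening': 0.08546030204309357}
```

View pics/top0.png

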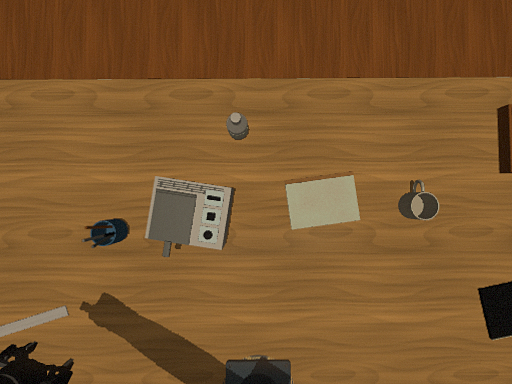

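View pics/side0.png

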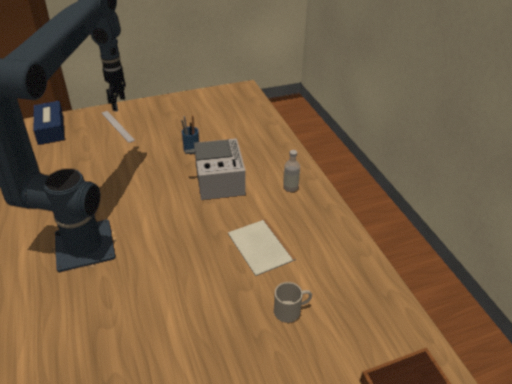

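The top view shows the cleaner around (190,212), with the round key at (208,235), square at (211,216), bar at (213,198) and the tab at (167,248). The pad is at (323,202), the pen cup at (105,232), the bottle at (237,125) and the mug at (420,205). Next I'll measure these.

```bash
python3 - <<'E'
from h import *
c=cam('top');im=c['color'];g=cv2.cvtColor(im,cv2.COLOR_BGR2GRAY)
z=cv2.resize(im[165:265,70:250],None,fx=4.4,fy=4.4,interpolation=cv2.INTER_CUBIC);cv2.imwrite('pics/z1.png',z)
K=[]
for (u,v,r) in [(208,235,9),(211,216,9),(213,198,9)]:
    w=im[v-r:v+r+1,u-r:u+r+1].max(2).astype(int)
    m=(w<50).astype(np.uint8)
    n,l,st,ce=cv2.connectedComponentsWithStats(m)
    i=1+np.argmin(np.hypot(*(ce[1:]-r).T)-0.02*st[1:,4]);a,b=ce[i]
    P=onz(c,u-r+a,v-r+b,.131);K.append(P);print(st[i],u-r+a,v-r+b,P)
K=np.array(K);d=K[2]-K[0];print(np.linalg.norm(d),np.arctan2(d[1],d[0]))
hsv=cv2.cvtColor(im,cv2.COLOR_BGR2HSV)
roi=im[165:240,275:370];m=(roi[:,:,0]>120).astype(np.uint8)
ct=max(cv2.findContours(m,0,2)[0],key=cv2.contourArea);print(roi[37,47])
q=cv2.boxPoints(cv2.minAreaRect(ct))+[275,165]
Q=np.array([onz(c,*p,.006) for p in q]);print(Q,Q.mean(0),[np.linalg.norm(Q[i]-Q[i-1]) for i in range(4)])
E
```

```text
[ 5  5  8  8 52] 207.3846153846154 234.53846153846155 [0.47850942 0.13335336 0.131     ]
[ 5  6  8  8 54] 210.35185185185185 216.03703703703704 [0.52774822 0.12536271 0.131     ]
[ 3  7 13  5 42] 213.02380952380952 197.95238095238096 [0.57609229 0.1181272  0.131     ]
0.0987636248651317 -0.1547850192651122
[124 156 166]
[[ 0.61717877 -0.08719313  0.006     ]
 [ 0.64466495 -0.29478988  0.006     ]
 [ 0.50963878 -0.31107136  0.006     ]
 [ 0.48243314 -0.10451613  0.006     ]] [ 0.56347891 -0.19939263  0.006     ] [np.float64(0.13585459985027282), np.float64(0.2094084477668296), np.float64(0.1360042439786999), np.float64(0.20833917390607695)]
```

View pics/z1.png

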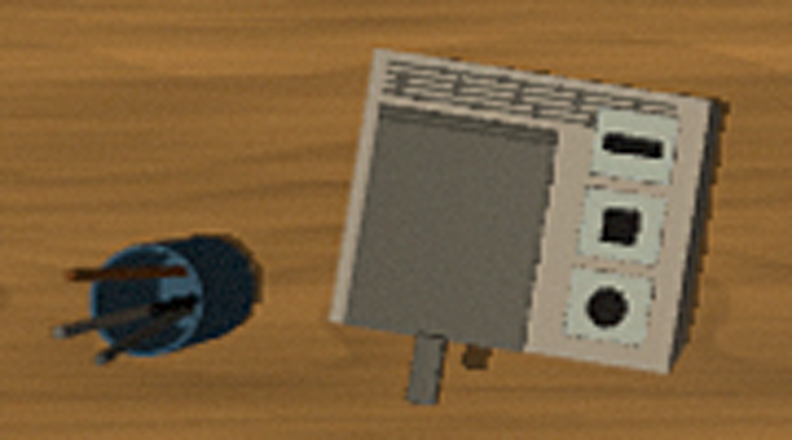

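```bash
cat >> h.py <<'E'
def goal(P,yaw):
    """shift (units, in tool frame AFTER the turn) and turn units for a tool-down pose with tool-x yaw"""
    p,R,s=T()
    x=np.array([np.cos(yaw),np.sin(yaw),0]);z=np.array([0,0,-1.]);G=np.c_[x,np.cross(z,x),z]
    tw=cv2.Rodrigues(R.T@G)[0].ravel()/.12
    print('turn',tw.round(2),'shift',(G.T@(np.array(P)-p)/.025).round(2),'dist',np.linalg.norm(np.array(P)-p).round(4))
E
python3 - <<'E'
from h import *
c=cam('top')
Z=lambda u,v,z:onz(c,70+(u+.5)/4.4-.5,165+(v+.5)/4.4-.5,z)
y=-.155;ex=np.array([np.cos(y),np.sin(y),0]);ey=np.array([-np.sin(y),np.cos(y),0])
fr,fl,bl,br=[Z(*q,.118) for q in [(668,372),(333,320),(377,50),(712,100)]]
for a,b in[(fr,fl),(br,bl)]: d=b-a;print('y',np.linalg.norm(d),np.arctan2(-d[0],d[1]))
for a,b in[(fr,br),(fl,bl)]: d=b-a;print('x',np.linalg.norm(d),np.arctan2(d[1],d[0]))
m=(fr+fl+bl+br)/4; O=m+ey*.005;print('O',O)
L=lambda P:((P-O)@ex,(P-O)@ey)
for k in [(.47850942,.13335336,0),(.52774822,.12536271,0),(.57609229,.1181272,0)]:print(L(np.array(k)))
for n,q in dict(fl=(345,322),fr=(525,350),bl=(380,108),br=(557,135),tab=(424,403),tabl=(408,403),tabr=(439,405),tb=(430,335)).items():print(n,L(Z(*q,.124)),Z(*q,.123))
goal((.4785,.1334,.24),1.416)
z=cv2.resize(c['color'][160:245,270:380],None,fx=7,fy=7,interpolation=cv2.INTER_CUBIC);cv2.imwrite('pics/z2.png',z)
E
```

```text
y 0.2084549660439127 -0.1601570029539862
y 0.20977804940230643 -0.15468731510263303
x 0.1693550734572293 -0.16416598964523255
x 0.16820751917157598 -0.15634619539867115
O [0.53835179 0.19149315 0.118     ]
(np.float64(-0.050149325244871104), np.float64(-0.06668125033342018))
(np.float64(-0.00026722574298370695), np.float64(-0.06697461383882464))
(np.float64(0.04861429161379532), np.float64(-0.06666001882311896))
fl (np.float64(-0.08307632408154716), np.float64(0.09052017043104256)) [0.47014099 0.29405147 0.123     ]
fr (np.float64(-0.08369686830022707), np.float64(-0.020801050543140197)) [0.45232345 0.18404544 0.123     ]
bl (np.float64(0.04921912963960789), np.float64(0.0902308621339997)) [0.60094272 0.27332014 0.123     ]
br (np.float64(0.048904851420703145), np.float64(-0.019816658816757055)) [0.58362493 0.16452652 0.123     ]
tab (np.float64(-0.12448803233951997), np.float64(0.0350640205376279)) [0.42061256 0.24560257 0.123     ]
tabl (np.float64(-0.12592061560265422), np.float64(0.04470196545900067)) [0.42068513 0.25535635 0.123     ]
tabr (np.float64(-0.12433972617576804), np.float64(0.025836054995554785)) [0.41933313 0.23645276 0.123     ]
tb (np.float64(-0.0832397348587048), np.float64(0.03797223510223634)) [0.46185851 0.24210434 0.123     ]
turn [-0.    0.01 -2.32] shift [-11.96  12.33   0.31] dist 0.4295
```

View pics/z2.png

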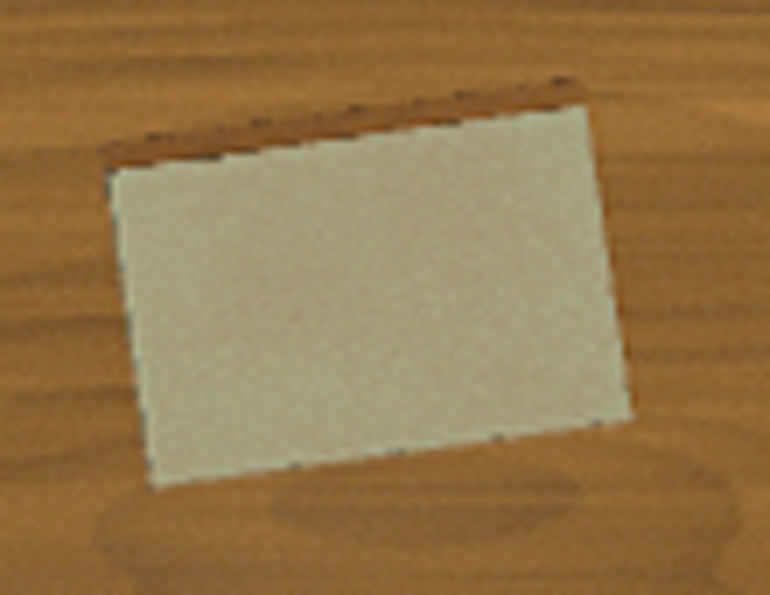

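The pad has a brown binding strip on its +x edge, about 14 mm wide, so its true middle is about (0.570, -0.199) with yaw 0.13. The cleaner's yaw is about -0.157 and its origin is about (0.539, 0.191). I'm moving over the round key now.

Emit:
apply_moves([
  {"xyz": [0,0,0],"twist": [0,0,-0.78],"fingers": 0},
  {"xyz": [0,0,0],"twist": [0,0,-0.77],"fingers": 0},
  {"xyz": [0,0,0],"twist": [0,0,-0.77],"fingers": 0},
  {"xyz": [-0.92,0.95,0],"twist": [0,0,0],"fingers": 0},
  {"xyz": [-0.92,0.95,0],"twist": [0,0,0],"fingers": 0},
  {"xyz": [-0.92,0.95,0],"twist": [0,0,0],"fingers": 0},
  {"xyz": [-0.92,0.95,0],"twist": [0,0,0],"fingers": 0},
  {"xyz": [-0.92,0.95,0],"twist": [0,0,0],"fingers": 0},
])

```text
clock: 0.92
ee_pos: [0.3204, 0.3435, 0.2482]
orientation: [2.385, 2.044, 0.0]
force: [0.3, 0.2, -0.8]
opening: 0.0
```

Emit:
apply_moves([
  {"xyz": [-0.92,0.95,0],"twist": [0,0,0],"fingers": 0},
  {"xyz": [-0.92,0.95,0],"twist": [0,0,0],"fingers": 0},
  {"xyz": [-0.92,0.95,0],"twist": [0,0,0],"fingers": 0},
  {"xyz": [-0.92,0.95,0],"twist": [0,0,0],"fingers": 0},
  {"xyz": [-0.92,0.95,0],"twist": [0,0,0],"fingers": 0},
  {"xyz": [-0.92,0.95,0],"twist": [0,0,0],"fingers": 0},
  {"xyz": [-0.92,0.95,0],"twist": [0,0,0],"fingers": 0},
  {"xyz": [0,0,0],"twist": [0,0,0],"fingers": 0},
])

```text
clock: 1.58
ee_pos: [0.4623, 0.1557, 0.2477]
orientation: [2.39, 2.034, -0.001]
force: [-0.5, -0.1, -0.5]
opening: 0.0001
```

```bash
python3 - <<'E'
from h import *
c=cam('wrist','w1');cam('top','t1')
for P in [(.4785,.1334,.131),(.5277,.1254,.131),(.5761,.1181,.131)]:print(proj(c,P))
goal((.4785,.1334,.165),1.414)
print(T()[2]['force'],T()[2]['opening'])
E
```

```text
(np.float64(230.89526618850877), np.float64(214.4049083191461))
(np.float64(232.17061923443703), np.float64(268.61549551052605))
(np.float64(233.92974948961464), np.float64(316.4932726288736))
turn [-0.01 -0.   -0.  ] shift [-0.89  0.9   3.32] dist 0.0888
[ 0.20801734 -1.34277122 -0.03785413] 0.0002410921318609481
```

View pics/w1.png

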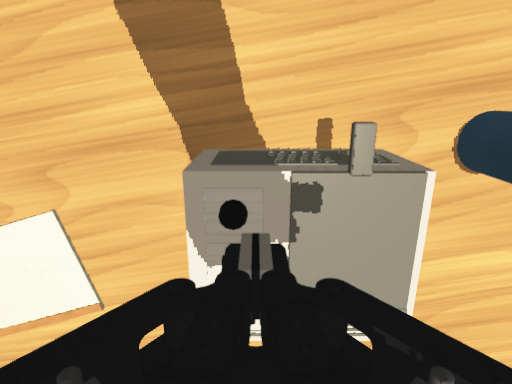

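The wrist view shows the round key at (232,214), and my projected point (231,214) agrees. Next I'll align over it and descend.

Emit:
apply_moves([
  {"xyz": [-0.89,0.9,0],"twist": [0,0,0],"fingers": 0},
  {"xyz": [0,0,0.8],"twist": [0,0,0],"fingers": 0},
  {"xyz": [0,0,0.8],"twist": [0,0,0],"fingers": 0},
  {"xyz": [0,0,0.8],"twist": [0,0,0],"fingers": 0},
  {"xyz": [0,0,0.8],"twist": [0,0,0],"fingers": 0},
  {"xyz": [0,0,0],"twist": [0,0,0],"fingers": 0},
  {"xyz": [0,0,0],"twist": [0,0,0],"fingers": 0},
])

```text
clock: 2.27
ee_pos: [0.4765, 0.1355, 0.1673]
orientation: [-2.383, -2.044, 0.004]
force: [0.5, 0.3, 0.8]
opening: 0.0003
```

```bash
python3 - <<'E'
from h import *
goal((.4785,.1334,.148),1.414)
print(T()[0],T()[2]['force'])
E
```

```text
turn [-0.03  0.01  0.03] shift [-0.07  0.09  0.77] dist 0.0195
[0.47648741 0.13545803 0.16725938] [0.4926009  0.254232   0.75706978]
```

Emit:
apply_moves([
  {"xyz": [-0.07,0.09,0.4],"twist": [0,0,0],"fingers": 0},
  {"xyz": [0,0,0.3],"twist": [0,0,0],"fingers": 0},
  {"xyz": [0,0,0.1],"twist": [0,0,0],"fingers": 0},
  {"xyz": [0,0,0.08],"twist": [0,0,0],"fingers": 0},
  {"xyz": [0,0,0.08],"twist": [0,0,0],"fingers": 0},
  {"xyz": [0,0,0],"twist": [0,0,0],"fingers": 0},
])

```text
clock: 2.77
ee_pos: [0.4802, 0.1327, 0.1449]
orientation: [-2.386, -2.044, -0.001]
force: [-0.6, 0.9, 3.7]
opening: 0.0001
```

Emit:
apply_moves([
  {"xyz": [0,0,0.08],"twist": [0,0,0],"fingers": 0},
  {"xyz": [0,0,0.06],"twist": [0,0,0],"fingers": 0},
  {"xyz": [0,0,0.0],"twist": [0,0,0],"fingers": 0},
  {"xyz": [0,0,0],"twist": [0,0,0],"fingers": 0},
])

```text
clock: 3.1
ee_pos: [0.4803, 0.1327, 0.143]
orientation: [2.386, 2.043, 0.002]
force: [-5.3, 0.8, 9.9]
opening: -0.0
```

Fully down: the tip is at 0.126 m and the force is 9.9 N. Releasing and moving to the square key.

Emit:
apply_moves([
  {"xyz": [0,0,0],"twist": [0,0,0],"fingers": 0},
  {"xyz": [0,0,-0.5],"twist": [0,0,0],"fingers": 0},
  {"xyz": [0,0,-0.6],"twist": [0,0,0],"fingers": 0},
  {"xyz": [0,0,0],"twist": [0,0,0],"fingers": 0},
  {"xyz": [0,0,0],"twist": [0,0,0],"fingers": 0},
])

```text
clock: 3.52
ee_pos: [0.4812, 0.1325, 0.1692]
orientation: [2.385, 2.042, 0.003]
force: [0.8, 0.3, -0.1]
opening: -0.0002
```

```bash
python3 - <<'E'
from h import *
goal((.5277,.1254,.148),1.414)
print(T()[0],T()[2]['force'])
E
```

```text
turn [ 0.02 -0.    0.02] shift [0.01 1.88 0.85] dist 0.0516
[0.48115713 0.13249063 0.16918316] [ 0.79694396  0.25246989 -0.07453517]
```

Emit:
apply_moves([
  {"xyz": [0,0.94,0],"twist": [0,0,0],"fingers": 0},
  {"xyz": [0,0.94,0],"twist": [0,0,0],"fingers": 0},
  {"xyz": [0,0,0.0],"twist": [0,0,0],"fingers": 0},
  {"xyz": [0,0,0.4],"twist": [0,0,0],"fingers": 0},
  {"xyz": [0,0,0.3],"twist": [0,0,0],"fingers": 0},
  {"xyz": [0,0,0],"twist": [0,0,0],"fingers": 0},
  {"xyz": [0,0,0],"twist": [0,0,0],"fingers": 0},
])

```text
clock: 4.1
ee_pos: [0.525, 0.1253, 0.1495]
orientation: [-2.385, -2.043, 0.004]
force: [-0.3, -0.2, 0.0]
opening: 0.0003
```

Emit:
apply_moves([
  {"xyz": [0,0.1,0],"twist": [0,0,0],"fingers": 0},
  {"xyz": [0,0,0.08],"twist": [0,0,0],"fingers": 0},
  {"xyz": [0,0,0.08],"twist": [0,0,0],"fingers": 0},
  {"xyz": [0,0,0.08],"twist": [0,0,0],"fingers": 0},
  {"xyz": [0,0,0.06],"twist": [0,0,0],"fingers": 0},
  {"xyz": [0,0,0],"twist": [0,0,0],"fingers": 0},
  {"xyz": [0,0,0],"twist": [0,0,0],"fingers": 0},
])

```text
clock: 4.68
ee_pos: [0.5293, 0.125, 0.144]
orientation: [2.386, 2.043, 0.001]
force: [-1.3, 0.2, 3.5]
opening: -0.0002
```

Emit:
apply_moves([
  {"xyz": [0,0,0.07],"twist": [0,0,0],"fingers": 0},
  {"xyz": [0,0,0.06],"twist": [0,0,0],"fingers": 0},
  {"xyz": [0,0,0],"twist": [0,0,0],"fingers": 0},
  {"xyz": [0,0,0],"twist": [0,0,0],"fingers": 0},
])

```text
clock: 5.02
ee_pos: [0.5293, 0.125, 0.1429]
orientation: [2.385, 2.043, 0.003]
force: [-4.9, -0.7, 13.2]
opening: 0.0003
```

The square key is fully down (13 N). On to the bar key.

Emit:
apply_moves([
  {"xyz": [0,0,-0.5],"twist": [0,0,0],"fingers": 0},
  {"xyz": [0,0,-0.6],"twist": [0,0,0],"fingers": 0},
  {"xyz": [0,0,0],"twist": [0,0,0],"fingers": 0},
  {"xyz": [0,0.95,0],"twist": [0,0,0],"fingers": 0},
  {"xyz": [0,0.95,0],"twist": [0,0,0],"fingers": 0},
  {"xyz": [0,0,0.4],"twist": [0,0,0],"fingers": 0},
  {"xyz": [0,0,0.25],"twist": [0,0,0],"fingers": 0},
  {"xyz": [0,0,0],"twist": [0,0,0],"fingers": 0},
])

```text
clock: 5.68
ee_pos: [0.5744, 0.1174, 0.1482]
orientation: [-2.384, -2.041, 0.006]
force: [1.2, -1.3, 0.8]
opening: -0.0
```

```bash
python3 - <<'E'
from h import *
goal((.5761,.1181,.148),1.414)
print(T()[0],T()[2]['force'])
E
```

```text
turn [-0.04  0.01  0.02] shift [0.04 0.06 0.01] dist 0.0018
[0.57442761 0.11738058 0.14818589] [ 1.22755176 -1.26001255  0.77502424]
```

Emit:
apply_moves([
  {"xyz": [0.02,0.04,0.05],"twist": [0,0,0],"fingers": 0},
  {"xyz": [0,0,0.08],"twist": [0,0,0],"fingers": 0},
  {"xyz": [0,0,0.08],"twist": [0,0,0],"fingers": 0},
  {"xyz": [0,0,0.08],"twist": [0,0,0],"fingers": 0},
  {"xyz": [0,0,0],"twist": [0,0,0],"fingers": 0},
  {"xyz": [0,0,0],"twist": [0,0,0],"fingers": 0},
])

```text
clock: 6.18
ee_pos: [0.5764, 0.1182, 0.1447]
orientation: [-2.385, -2.043, 0.0]
force: [-4.1, 0.8, 3.5]
opening: 0.0001
```

Emit:
apply_moves([
  {"xyz": [0,0,0.08],"twist": [0,0,0],"fingers": 0},
  {"xyz": [0,0,0.08],"twist": [0,0,0],"fingers": 0},
  {"xyz": [0,0,0.02],"twist": [0,0,0],"fingers": 0},
  {"xyz": [0,0,0],"twist": [0,0,0],"fingers": 0},
])

```text
clock: 6.52
ee_pos: [0.5768, 0.1181, 0.1429]
orientation: [2.385, 2.043, 0.002]
force: [-7.7, -0.5, 14.3]
opening: 0.0001
```

The bar key is fully down too (14 N). Rising and heading for the tab.

Emit:
apply_moves([
  {"xyz": [0,0,-0.8],"twist": [0,0,0],"fingers": 0},
  {"xyz": [0,0,-0.8],"twist": [0,0,0],"fingers": 0},
  {"xyz": [0,0,-0.8],"twist": [0,0,0],"fingers": 40},
  {"xyz": [0.3,-0.9,-0.8],"twist": [0,0,0],"fingers": 40},
  {"xyz": [0.6,-1,0],"twist": [0,0,0],"fingers": 40},
  {"xyz": [0.6,-1,0],"twist": [0,0,0],"fingers": 40},
  {"xyz": [0.6,-1,0],"twist": [0,0,0],"fingers": 40},
  {"xyz": [0.6,-1,0],"twist": [0,0,0],"fingers": 40},
])

```text
clock: 7.18
ee_pos: [0.4661, 0.2041, 0.2192]
orientation: [2.386, 2.042, 0.002]
force: [-0.8, -0.5, 0.4]
opening: 0.0399
```

```bash
python3 - <<'E'
from h import *
y=-.157;ex=np.array([np.cos(y),np.sin(y),0]);ey=np.array([-np.sin(y),np.cos(y),0]);O=np.array([.5385,.1915,0])
Pt=O-.113*ex+.035*ey;Pt[2]=.123;print(Pt)
c=cam('wrist','w2');print(proj(c,Pt));t=cam('top','t2')
print([proj(t,Pt+a*ex) for a in(-.012,0,.028)])
goal(Pt+[0,0,.06],1.414)
E
```

```text
[0.43236226 0.24373773 0.123     ]
(np.float64(302.4173175588206), np.float64(145.80937145361776))
[(np.float64(165.9728530260802), np.float64(256.2431092351843)), (np.float64(166.68997697096268), np.float64(251.7936318614092)), (np.float64(168.35961671216114), np.float64(241.430600546765))]
turn [-0.   -0.01  0.05] shift [ 1.3  -1.49  1.46] dist 0.0616
```

View pics/w2.png

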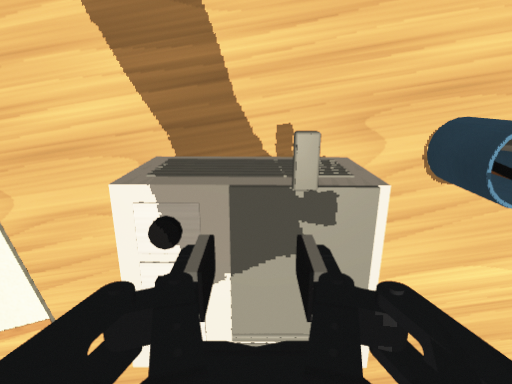

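The tab shows at u≈307, v 131–188, about 2–3 mm further +y than my projection (302,146). I'll split the difference between the two views. The gap is 40 mm against an 18 mm tab.

Emit:
apply_moves([
  {"xyz": [0.68,-0.75,0],"twist": [0,0,0],"fingers": 40},
  {"xyz": [0.68,-0.75,0],"twist": [0,0,0],"fingers": 40},
  {"xyz": [0,0,0.8],"twist": [0,0,0],"fingers": 40},
  {"xyz": [0,0,0.8],"twist": [0,0,0],"fingers": 40},
  {"xyz": [0,0,0],"twist": [0,0,0],"fingers": 40},
  {"xyz": [0,0,0],"twist": [0,0,0],"fingers": 40},
])

```text
clock: 7.78
ee_pos: [0.4342, 0.2422, 0.178]
orientation: [-2.386, -2.043, 0.004]
force: [0.5, -0.5, -0.6]
opening: 0.0396
```

```bash
python3 - <<'E'
from h import *
goal(np.array([.4324,.2437,.121])+1.5e-3*np.array([.156,.988,0]),1.414);print(T()[2]['force'])
c=cam('wrist','w3')
E
```

```text
turn [-0.02  0.01  0.02] shift [ 0.11 -0.08  2.28] dist 0.0571
[ 0.45155483 -0.46333069 -0.57238999]
```

View pics/w3.png

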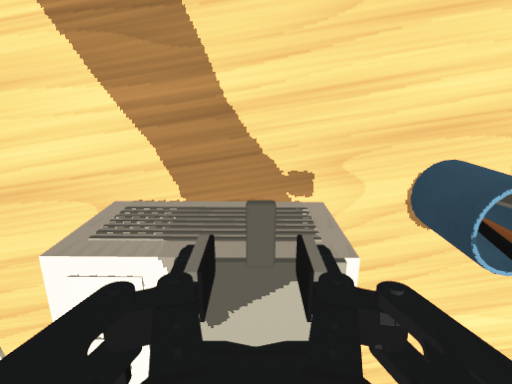

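The tab is centred at u≈261, between the jaws at u≈256. Descending and gripping.

Emit:
apply_moves([
  {"xyz": [0.1,-0.08,0.6],"twist": [0,0,0],"fingers": 40},
  {"xyz": [0,0,0.6],"twist": [0,0,0],"fingers": 40},
  {"xyz": [0,0,0.6],"twist": [0,0,0],"fingers": 40},
  {"xyz": [0,0,0.45],"twist": [0,0,0],"fingers": 40},
  {"xyz": [0,0,0],"twist": [0,0,0],"fingers": 40},
  {"xyz": [0,0,0],"twist": [0,0,0],"fingers": 10},
  {"xyz": [0,0,0],"twist": [0,0,0],"fingers": 10},
  {"xyz": [0,0,0],"twist": [0,0,0],"fingers": 10},
], squeeze=20)

```text
clock: 8.5
ee_pos: [0.4338, 0.2454, 0.1246]
orientation: [2.386, 2.042, 0.002]
force: [-0.3, -2.5, 0.6]
opening: 0.0173
```

```bash
python3 - <<'E'
from h import *
p,R,s=T();print(p,s['force'],s['opening'])
r=.158
# rows of 0.15 rad arcs in tool (y fwd = cleaner +x, z down)
a=np.arange(0,1.851,.15)
y=-r*np.cos(a);z=r*np.sin(a)
print(np.c_[np.diff(y),-np.diff(z)].round(4)/.025)
E
```

```text
[0.43381802 0.24543545 0.12462592] [-0.29258472 -2.47424409  0.56868832] 0.01725069334204273
[[ 0.072 -0.944]
 [ 0.212 -0.924]
 [ 0.348 -0.88 ]
 [ 0.476 -0.82 ]
 [ 0.592 -0.74 ]
 [ 0.696 -0.644]
 [ 0.784 -0.532]
 [ 0.856 -0.408]
 [ 0.904 -0.276]
 [ 0.936 -0.136]
 [ 0.948  0.004]
 [ 0.936  0.144]]
```

Gripped (17.3 mm). Now lifting along the arc.

Emit:
apply_moves([
  {"xyz": [0,0.02,-0.47],"twist": [0,0,0],"fingers": 10},
  {"xyz": [0,0.05,-0.47],"twist": [0,0,0],"fingers": 10},
  {"xyz": [0,0.09,-0.46],"twist": [0,0,0],"fingers": 10},
  {"xyz": [0,0.12,-0.46],"twist": [0,0,0],"fingers": 10},
  {"xyz": [0,0.16,-0.45],"twist": [0,0,0],"fingers": 10},
  {"xyz": [0,0.19,-0.43],"twist": [0,0,0],"fingers": 10},
  {"xyz": [0,0.22,-0.42],"twist": [0,0,0],"fingers": 10},
  {"xyz": [0,0.25,-0.4],"twist": [0,0,0],"fingers": 10},
])

```text
clock: 9.17
ee_pos: [0.4611, 0.241, 0.2136]
orientation: [2.385, 2.042, 0.001]
force: [4.5, -1.8, -6.5]
opening: 0.0169
```

```bash
python3 - <<'E'
from h import *
p,R,s=T();print(p,s['force'],s['opening'])
c=cam('side','s4');cam('wrist','w4')
cv2.imwrite('pics/s4z.png',cv2.resize(c['color'][90:230,130:330],None,fx=4,fy=4))
E
```

```text
[0.46113681 0.24100972 0.21363752] [ 4.52905633 -1.7738768  -6.52202199] 0.016945969802670154
```

View pics/s4z.png

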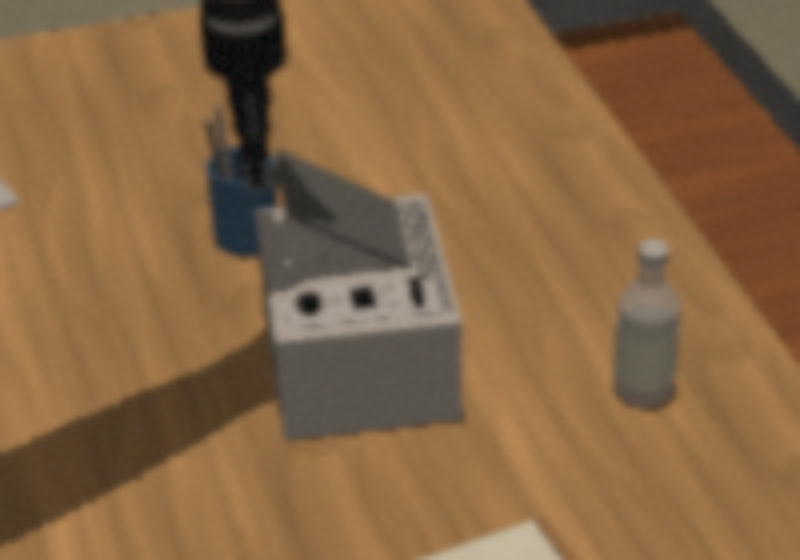

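View pics/w4.png

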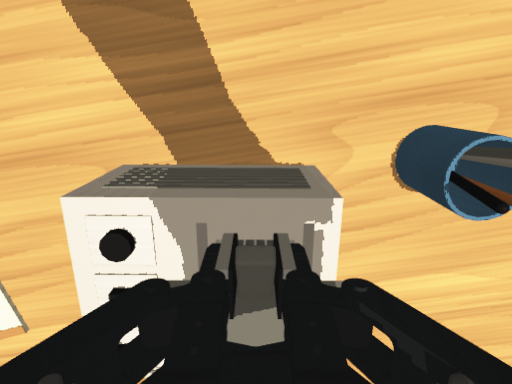

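The flap is lifting, at about 0.6 rad, and the tab is still in the jaws. Continuing.

Emit:
apply_moves([
  {"xyz": [0,0.28,-0.38],"twist": [0,0,0],"fingers": 10},
  {"xyz": [0,0.31,-0.36],"twist": [0,0,0],"fingers": 10},
  {"xyz": [0,0.34,-0.33],"twist": [0,0,0],"fingers": 10},
  {"xyz": [0,0.36,-0.31],"twist": [0,0,0],"fingers": 10},
  {"xyz": [0,0.38,-0.28],"twist": [0,0,0],"fingers": 10},
  {"xyz": [0,0.4,-0.25],"twist": [0,0,0],"fingers": 10},
  {"xyz": [0,0.42,-0.22],"twist": [0,0,0],"fingers": 10},
  {"xyz": [0,0.44,-0.19],"twist": [0,0,0],"fingers": 10},
])

```text
clock: 9.93
ee_pos: [0.5307, 0.2299, 0.2703]
orientation: [-2.383, -2.042, 0.007]
force: [-1.7, -2.0, -3.4]
opening: 0.0173
```

Emit:
apply_moves([
  {"xyz": [0,0.45,-0.15],"twist": [0,0,0],"fingers": 10},
  {"xyz": [0,0.46,-0.12],"twist": [0,0,0],"fingers": 10},
  {"xyz": [0,0.47,-0.08],"twist": [0,0,0],"fingers": 10},
  {"xyz": [0,0.47,-0.05],"twist": [0,0,0],"fingers": 10},
  {"xyz": [0,0.47,-0.01],"twist": [0,0,0],"fingers": 10},
  {"xyz": [0,0.47,0.02],"twist": [0,0,0],"fingers": 10},
  {"xyz": [0,0.47,0.05],"twist": [0,0,0],"fingers": 10},
  {"xyz": [0,0.46,0.09],"twist": [0,0,0],"fingers": 10},
])

```text
clock: 10.6
ee_pos: [0.6231, 0.2151, 0.2786]
orientation: [-2.386, -2.043, 0.003]
force: [-2.4, -2.8, 2.8]
opening: 0.0172
```

```bash
python3 - <<'E'
from h import *
p,R,s=T();print(p,s['force'],s['opening'])
c=cam('side','s5');cam('wrist','w5')
cv2.imwrite('pics/s5z.png',cv2.resize(c['color'][90:230,130:330],None,fx=4,fy=4))
E
```

```text
[0.62308394 0.21511966 0.27864965] [-2.36172211 -2.84885876  2.7819446 ] 0.017202913500022485
```

View pics/s5z.png

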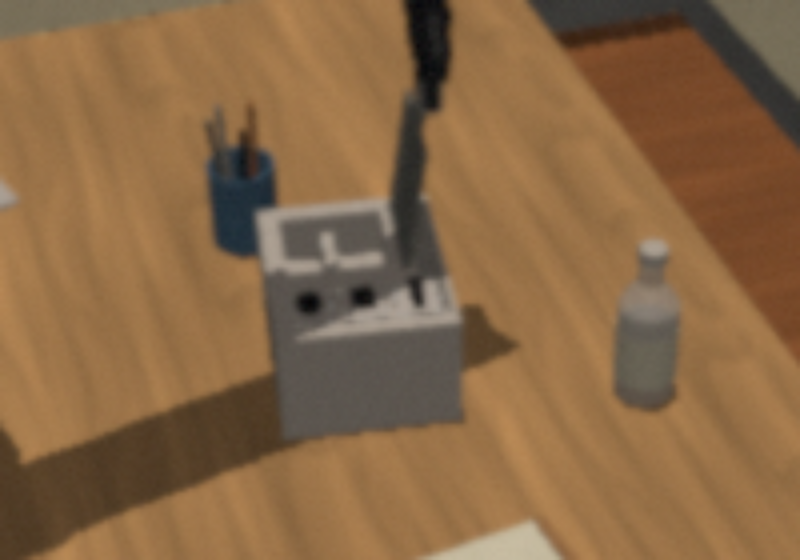

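The flap stands at about 1.78 rad. Releasing, rising and backing off over the bay.

Emit:
apply_moves([
  {"xyz": [0,0,0],"twist": [0,0,0],"fingers": 45},
  {"xyz": [0,0,0],"twist": [0,0,0],"fingers": 45},
  {"xyz": [0,0,-0.7],"twist": [0,0,0],"fingers": 45},
  {"xyz": [0,0,-0.9],"twist": [0,0,0],"fingers": 45},
  {"xyz": [0,0,-0.9],"twist": [0,0,0],"fingers": 45},
  {"xyz": [0,-0.9,0],"twist": [0,0,0],"fingers": 45},
  {"xyz": [0,-1,0],"twist": [0,0,0],"fingers": 45},
  {"xyz": [0,-1,0],"twist": [0,0,0],"fingers": 45},
])

```text
clock: 11.37
ee_pos: [0.5522, 0.228, 0.3393]
orientation: [-2.385, -2.043, -0.002]
force: [0.2, 0.4, 0.5]
opening: 0.0451
```

```bash
python3 - <<'E'
from h import *
p,R,s=T();print(p,s['force'],s['opening'],s['q'])
c=cam('top','t6');cam('wrist','w6')
cv2.imwrite('pics/t6z.png',cv2.resize(c['color'][165:265,110:250],None,fx=5,fy=5,interpolation=cv2.INTER_CUBIC))
E
```

```text
[0.55216587 0.22797592 0.33925498] [0.20020904 0.44044888 0.45340943] 0.04512759396379261 [2.78599908e-01 2.96846652e-01 5.66117460e-01 1.83943506e+00
 1.45646250e-03 4.32577652e-01]
```

View pics/t6z.png

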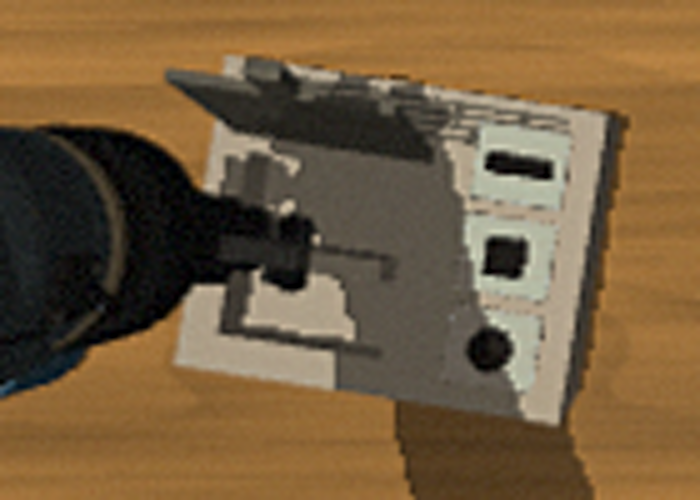

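View pics/w6.png

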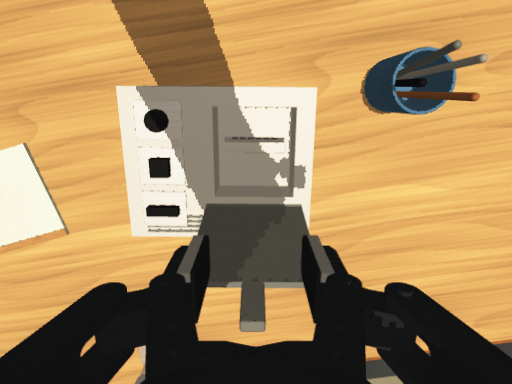

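```bash
python3 - <<'E'
from h import *
c=cam('wrist')
z=cv2.resize(c['color'][90:215,195:320],None,fx=4.6,fy=4.6,interpolation=cv2.INTER_CUBIC)
z=(255*(z/255.)**.6).astype(np.uint8);cv2.imwrite('pics/w6z.png',z)
E
```

```text
(no output)
```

View pics/w6z.png

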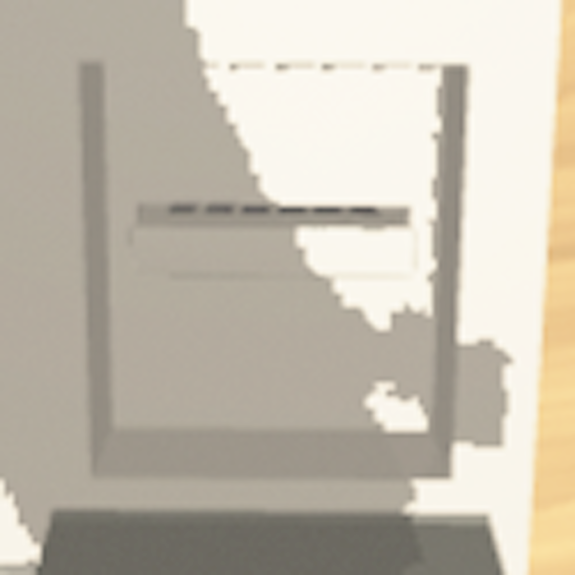

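The filter's top face is visible in the zoomed wrist view as a rectangle from (132,227) to (416,276). Locating it.

```bash
python3 - <<'E'
from h import *
c=cam('wrist')
W=lambda u,v,z:onz(c,195+(u+.5)/4.6-.5,90+(v+.5)/4.6-.5,z)
y=-.157;ex=np.array([np.cos(y),np.sin(y),0]);ey=np.array([-np.sin(y),np.cos(y),0]);O=np.array([.5385,.1915,0])
L=lambda P:(((P-O)@ex).round(4),((P-O)@ey).round(4))
q=[W(*a,.106) for a in [(132,227),(416,227),(416,276),(132,276)]]
m=sum(q)/4;print(m,L(m),np.linalg.norm(q[1]-q[0]),np.linalg.norm(q[2]-q[1]),np.arctan2(*( -(q[1]-q[0])[0],(q[1]-q[0])[1])))
print(ray(c,256,192)[0])
for n,a in dict(fl=(80,64),fr=(468,66),bl=(92,478),br=(450,478)).items():print(n,L(W(*a,.118)))
for n,a in dict(k=(0,0)).items():pass
for u,v in[(156,121),(159,167)]:P=onz(c,u,v,.131);print(P,L(P))
goal(np.r_[m[:2],.26],-.157)
goal(np.r_[m[:2],.26],-.157+np.pi)
E
```

```text
[0.52897589 0.23108238 0.106     ] (np.float64(-0.0156), np.float64(0.0376)) 0.06972696859214042 0.01207673581362237 -0.15240176151004453
[0.4797989  0.23971056 0.46598065]
fl (np.float64(-0.0602), np.float64(-0.0072))
fr (np.float64(-0.0602), np.float64(0.0822))
bl (np.float64(0.0393), np.float64(-0.0075))
br (np.float64(0.0389), np.float64(0.0817))
[0.48625239 0.13487975 0.131     ] (np.float64(-0.0428), np.float64(-0.0641))
[0.5340885  0.12650368 0.131     ] (np.float64(0.0058), np.float64(-0.0649))
turn [-0.000e+00 -1.000e-02  1.312e+01] shift [-0.92  0.01  3.19] dist 0.0829
turn [ 1.000e-02 -0.000e+00 -1.306e+01] shift [ 0.92 -0.01  3.19] dist 0.0829
```

Emit:
apply_moves([
  {"xyz": [0,-0.13,0],"twist": [0,0,0.94],"fingers": 36},
  {"xyz": [0,0,0],"twist": [0,0,0.94],"fingers": 36},
  {"xyz": [0,0,0],"twist": [0,0,0.94],"fingers": 36},
  {"xyz": [0,0,0],"twist": [0,0,0.94],"fingers": 36},
  {"xyz": [0,0,0],"twist": [0,0,0.94],"fingers": 36},
  {"xyz": [0,0,0],"twist": [0,0,0.94],"fingers": 36},
  {"xyz": [0,0,0],"twist": [0,0,0.94],"fingers": 36},
  {"xyz": [0,0,0],"twist": [0,0,0.94],"fingers": 36},
])

```text
clock: 12.23
ee_pos: [0.5505, 0.2276, 0.3391]
orientation: [-3.04, -0.789, -0.001]
force: [-0.9, 0.4, -0.3]
opening: 0.0363
```

Emit:
apply_moves([
  {"xyz": [0,0,0],"twist": [0,0,0.94],"fingers": 36},
  {"xyz": [0,0,0],"twist": [0,0,0.94],"fingers": 36},
  {"xyz": [0,0,0],"twist": [0,0,0.94],"fingers": 36},
  {"xyz": [0,0,0],"twist": [0,0,0.94],"fingers": 36},
  {"xyz": [0,0,0],"twist": [0,0,0.94],"fingers": 36},
  {"xyz": [0,0,0],"twist": [0,0,0.9],"fingers": 36},
  {"xyz": [-0.8,0,0],"twist": [0,0,0],"fingers": 36},
  {"xyz": [0,0,0],"twist": [0,0,0],"fingers": 36},
])

```text
clock: 12.9
ee_pos: [0.5283, 0.2311, 0.3389]
orientation: [-3.131, 0.247, 0.004]
force: [0.7, 0.7, -0.0]
opening: 0.0361
```

```bash
python3 - <<'E'
from h import *
c=cam('wrist','w7');t=cam('top','t7')
goal((.5285,.231,.26),-.157);print(T()[2]['opening'])
cv2.imwrite('pics/t7z.png',cv2.resize(t['color'][165:265,110:250],None,fx=5,fy=5,interpolation=cv2.INTER_CUBIC))
E
```

```text
turn [-0.   -0.01 -0.  ] shift [-0.07  0.    3.17] dist 0.0794
0.03557086294823355
```

View pics/w7.png

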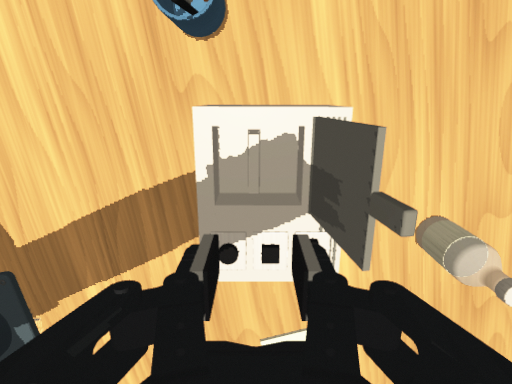

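View pics/t7z.png

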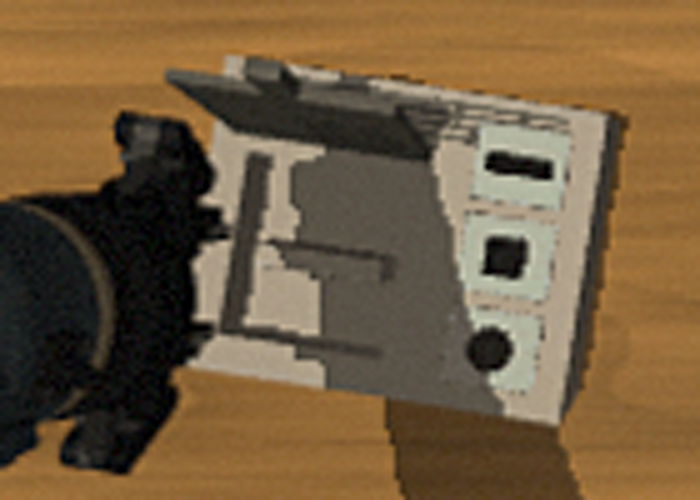

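The wrist view shows the filter's top centred at u≈254, between the jaws at ≈255, and the flap clear of the right jaw. I'll check the wrist bias using the keys.

```bash
python3 - <<'E'
from h import *
c=cam('wrist');im=c['color']
for u,v in[(228,254),(270,254)]:
    m=(im[v-13:v+14,u-13:u+14].max(2)<60).astype(np.uint8);n,l,st,ce=cv2.connectedComponentsWithStats(m)
    i=1+np.argmax(st[1:,4]);a,b=ce[i];print(st[i],onz(c,u-13+a,v-13+b,.131))
z=cv2.resize(im[115:210,205:315],None,fx=7,fy=6,interpolation=cv2.INTER_CUBIC);cv2.imwrite('pics/w7z.png',(255*(z/255.)**.6).astype(np.uint8))
E
```

```text
[  0   0  20  27 381] [0.47843736 0.13654337 0.131     ]
[  3   4  17  18 295] [0.52963241 0.12859323 0.131     ]
```

View pics/w7z.png

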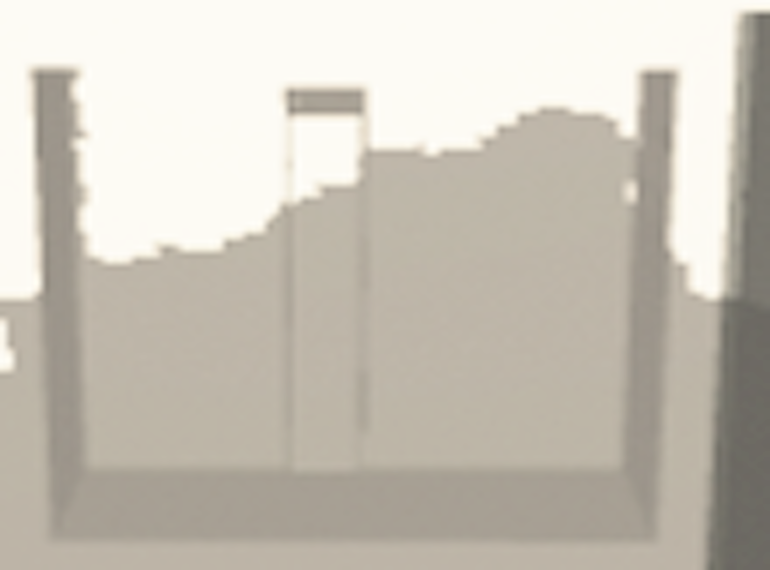

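```bash
python3 - <<'E'
from h import *
c=cam('wrist');p,R,s=T()
W=lambda u,v,z:onz(c,205+(u+.5)/7-.5,115+(v+.5)/6-.5,z)
q=[W(*a,.106) for a in [(288,113),(362,113),(360,470),(291,470)]];m=sum(q)/4
print(m,(R.T@(m-p)).round(4),[np.linalg.norm(q[i]-q[i-1]).round(4) for i in range(4)])
for i in range(4):
  d=q[i]-q[i-1];print(np.arctan2(d[1],d[0]).round(3))
E
```

```text
[0.52676982 0.23151482 0.106     ] [-4.300e-03 -1.000e-04  2.333e-01] [np.float64(0.0697), np.float64(0.0119), np.float64(0.0697), np.float64(0.0117)]
1.411
-0.158
-1.733
2.983
```

Averaging the views and correcting for bias puts the filter at about (0.527, 0.2305). Descending.

Emit:
apply_moves([
  {"xyz": [-0.15,0.03,1],"twist": [0,0,0],"fingers": 36},
  {"xyz": [0,0,1],"twist": [0,0,0],"fingers": 36},
  {"xyz": [0,0,1],"twist": [0,0,0],"fingers": 36},
  {"xyz": [0,0,1],"twist": [0,0,0],"fingers": 36},
  {"xyz": [0,0,1],"twist": [0,0,0],"fingers": 36},
  {"xyz": [0,0,1],"twist": [0,0,0],"fingers": 36},
  {"xyz": [0,0,0.8],"twist": [0,0,0],"fingers": 36},
  {"xyz": [0,0,0],"twist": [0,0,0],"fingers": 36},
])

```text
clock: 13.77
ee_pos: [0.5236, 0.2294, 0.1633]
orientation: [3.128, -0.248, -0.014]
force: [-0.3, 0.5, -1.0]
opening: 0.0357
```

```bash
python3 - <<'E'
from h import *
c=cam('wrist','w8');t=cam('side','s8')
goal((.5272,.2305,.095),-.157);print(T()[0])
cv2.imwrite('pics/s8z.png',cv2.resize(t['color'][90:230,130:330],None,fx=4,fy=4,interpolation=cv2.INTER_CUBIC))
E
```

```text
turn [ 0.01  0.01 -0.01] shift [ 0.05 -0.02  2.94] dist 0.0735
[0.52595284 0.2301891  0.16850806]
```

View pics/w8.png

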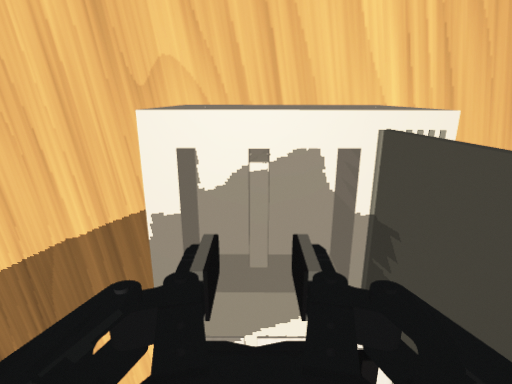

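View pics/s8z.png

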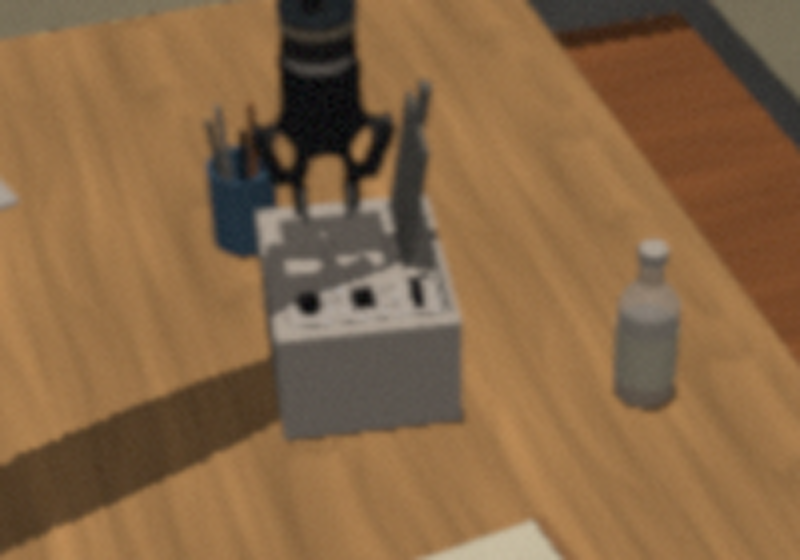

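The filter is centred at u≈259, about 1–2 mm towards +x of the jaws. The gripper's knuckles pass close to the flap, so I'll narrow the opening and check again.

Emit:
apply_moves([
  {"xyz": [0.05,-0.02,0.8],"twist": [0,0,0],"fingers": 25},
  {"xyz": [0,0,0],"twist": [0,0,0],"fingers": 25},
  {"xyz": [0,0,0],"twist": [0,0,0],"fingers": 25},
])

```text
clock: 14.12
ee_pos: [0.5278, 0.2308, 0.1501]
orientation: [-3.132, 0.248, -0.001]
force: [-0.1, 0.8, -0.3]
opening: 0.0249
```

```bash
python3 - <<'E'
from h import *
c=cam('wrist','w9');t=cam('side','s9')
goal((.5272,.2305,.095),-.157);print(T()[0])
cv2.imwrite('pics/s9z.png',cv2.resize(t['color'][90:190,180:260],None,fx=6,fy=6,interpolation=cv2.INTER_CUBIC))
E
```

```text
turn [-0.01 -0.02 -0.01] shift [-0.04  0.03  2.25] dist 0.0561
[0.52833365 0.23104565 0.15113548]
```

View pics/w9.png

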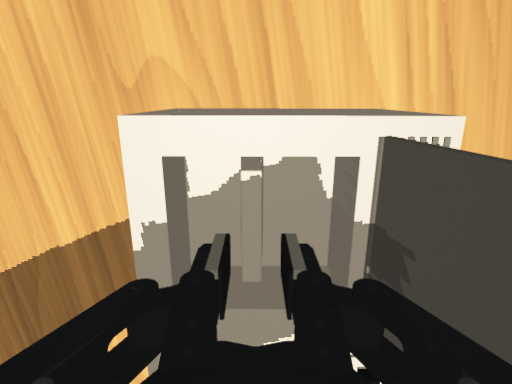

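View pics/s9z.png

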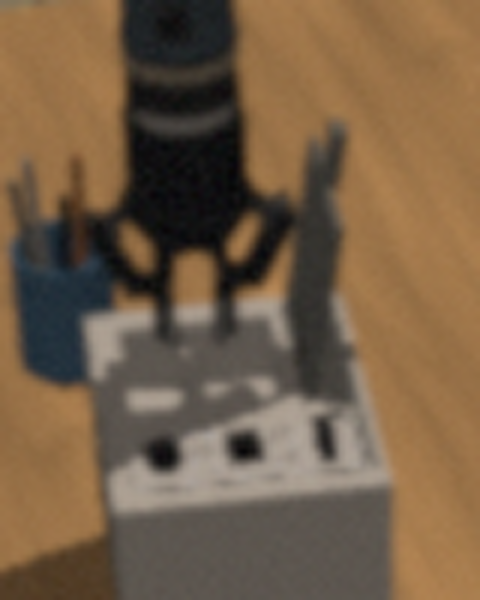

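Knuckle half-span is about 57 mm at z≈0.17 once down, and the flap face there is about 68 mm away, so it clears. The filter at u≈252 is within 1 mm of the jaw centre. Descending and gripping.

Emit:
apply_moves([
  {"xyz": [-0.04,0.03,0.5],"twist": [0,0,0],"fingers": 25},
  {"xyz": [0,0,0.5],"twist": [0,0,0],"fingers": 25},
  {"xyz": [0,0,0.5],"twist": [0,0,0],"fingers": 25},
  {"xyz": [0,0,0.4],"twist": [0,0,0],"fingers": 25},
  {"xyz": [0,0,0.2],"twist": [0,0,0],"fingers": 25},
  {"xyz": [0,0,0.1],"twist": [0,0,0],"fingers": 25},
  {"xyz": [0,0,0],"twist": [0,0,0],"fingers": 25},
  {"xyz": [0,0,0],"twist": [0,0,0],"fingers": 25},
])

```text
clock: 14.88
ee_pos: [0.5262, 0.2302, 0.0941]
orientation: [-3.132, 0.248, -0.0]
force: [-0.8, 0.8, 0.2]
opening: 0.0251
```

Emit:
apply_moves([
  {"xyz": [0,0,0],"twist": [0,0,0],"fingers": 5},
  {"xyz": [0,0,0],"twist": [0,0,0],"fingers": 5},
  {"xyz": [0,0,0],"twist": [0,0,0],"fingers": 5},
], squeeze=30)

```text
clock: 15.13
ee_pos: [0.5268, 0.2304, 0.0949]
orientation: [-3.131, 0.248, -0.002]
force: [0.1, 0.0, 1.1]
opening: 0.0114
```

```bash
python3 - <<'E'
from h import *
c=cam('wrist','w10');p,R,s=T();print(p,s['force'],s['wrist_torque'],s['opening']);goal(p,-.157)
E
```

```text
[0.52679046 0.23036164 0.09486992] [0.39703193 1.89159947 0.91802516] [0.0293099  0.07485691 0.00969418] 0.011246983065081529
turn [-0.01 -0.01 -0.01] shift [0. 0. 0.] dist 0.0
```

View pics/w10.png

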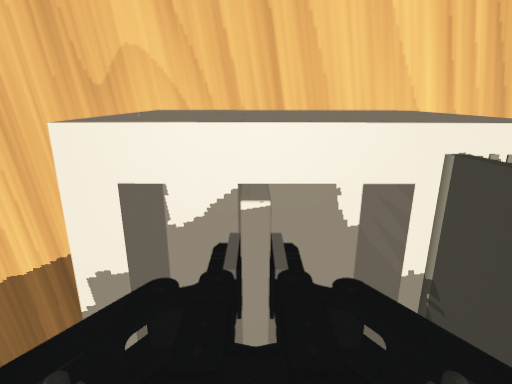

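The plate is gripped (11.3 mm) and centred. Drawing it straight up.

Emit:
apply_moves([
  {"xyz": [0,0,-0.2],"twist": [0,0,0],"fingers": 5},
  {"xyz": [0,0,-0.4],"twist": [0,0,0],"fingers": 5},
  {"xyz": [0,0,-0.4],"twist": [0,0,0],"fingers": 5},
  {"xyz": [0,0,-0.4],"twist": [0,0,0],"fingers": 5},
], squeeze=40)

```text
clock: 15.52
ee_pos: [0.5263, 0.2302, 0.1304]
orientation: [-3.132, 0.248, -0.001]
force: [-0.3, 0.4, -1.5]
opening: 0.0119
```

Emit:
apply_moves([
  {"xyz": [0,0,-0.5],"twist": [0,0,0],"fingers": 5},
  {"xyz": [0,0,-0.5],"twist": [0,0,0],"fingers": 5},
  {"xyz": [0,0,-0.6],"twist": [0,0,0],"fingers": 5},
  {"xyz": [0,0,-0.6],"twist": [0,0,0],"fingers": 5},
  {"xyz": [0,0,-0.6],"twist": [0,0,0],"fingers": 5},
  {"xyz": [0,0,-0.6],"twist": [0,0,0],"fingers": 5},
])

```text
clock: 16.02
ee_pos: [0.5264, 0.2303, 0.2163]
orientation: [-3.131, 0.248, -0.002]
force: [0.7, 0.7, -0.2]
opening: 0.0114
```

```bash
python3 - <<'E'
from h import *
p,R,s=T();print(p,s['force'],s['opening']);goal((.5705,-.1985,.29),.132)
t=cam('side','s11');cv2.imwrite('pics/s11z.png',cv2.resize(t['color'][70:190,160:280],None,fx=5,fy=5,interpolation=cv2.INTER_CUBIC))
E
```

```text
[0.52638608 0.23025438 0.21625353] [ 0.71338301  0.7307302  -0.19420077] 0.011368563036834348
turn [-0.   -0.01 -2.42] shift [-0.51 17.23 -2.95] dist 0.4373
```

View pics/s11z.png

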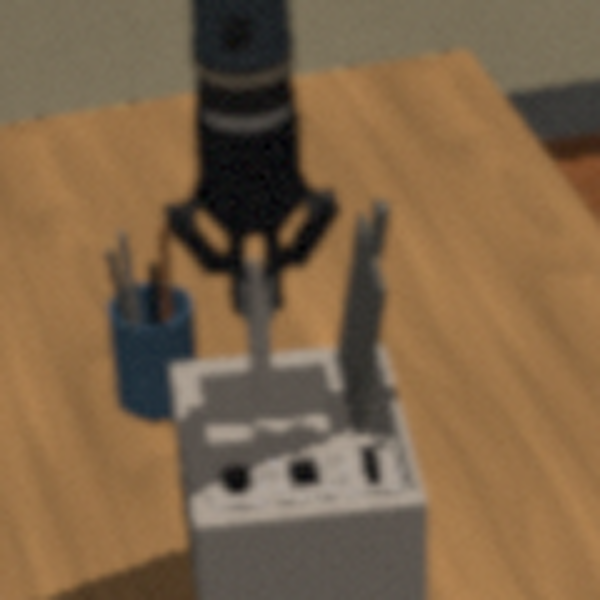

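The plate is rising upright and the flap stays open. Lifting further, then carrying it to the pad.

Emit:
apply_moves([
  {"xyz": [0,0,-0.8],"twist": [0,0,0],"fingers": 5},
  {"xyz": [0,0,-0.8],"twist": [0,0,0],"fingers": 5},
  {"xyz": [0,0,-0.8],"twist": [0,0,0],"fingers": 5},
  {"xyz": [0,0.4,0],"twist": [0,0,0],"fingers": 5},
  {"xyz": [0,0.8,0],"twist": [0,0,0],"fingers": 5},
  {"xyz": [0,0.9,0],"twist": [0,0,0],"fingers": 5},
  {"xyz": [0,0.9,0],"twist": [0,0,0],"fingers": 5},
  {"xyz": [0,0.9,0],"twist": [0,0,0],"fingers": 5},
])

```text
clock: 16.73
ee_pos: [0.5102, 0.1324, 0.2731]
orientation: [3.131, -0.247, -0.002]
force: [-0.1, -1.1, -1.8]
opening: 0.0115
```

Emit:
apply_moves([
  {"xyz": [0,0.9,0],"twist": [0,0,0],"fingers": 5},
  {"xyz": [0,0.9,0],"twist": [0,0,0],"fingers": 5},
  {"xyz": [0,0.9,0],"twist": [0,0,0],"fingers": 5},
  {"xyz": [0,0.9,0],"twist": [0,0,0],"fingers": 5},
  {"xyz": [0,0,0],"twist": [0,0,-0.6],"fingers": 5},
  {"xyz": [0,0,0],"twist": [0,0,-0.6],"fingers": 5},
  {"xyz": [0,0,0],"twist": [0,0,-0.6],"fingers": 5},
  {"xyz": [0,0,0],"twist": [0,0,-0.6],"fingers": 5},
])

```text
clock: 17.4
ee_pos: [0.496, 0.0441, 0.2731]
orientation: [3.134, 0.208, -0.002]
force: [0.1, 0.2, -1.0]
opening: 0.0108
```

```bash
python3 - <<'E'
from h import *
p,R,s=T();print(p,s['force'],s['opening']);goal((.5705,-.1985,.189),.132)
E
```

```text
[0.49601982 0.04407608 0.27310167] [ 0.10639957  0.20442761 -1.02295047] 0.010829384674212409
turn [0.   0.01 0.  ] shift [ 1.68 10.01  3.36] dist 0.2673
```

Emit:
apply_moves([
  {"xyz": [0.15,0.8,0],"twist": [0,0,0],"fingers": 5},
  {"xyz": [0.2,1,0],"twist": [0,0,0],"fingers": 5},
  {"xyz": [0.2,1,0],"twist": [0,0,0],"fingers": 5},
  {"xyz": [0.2,1,0],"twist": [0,0,0],"fingers": 5},
  {"xyz": [0.2,1,0],"twist": [0,0,0],"fingers": 5},
  {"xyz": [0.2,1,0],"twist": [0,0,0],"fingers": 5},
  {"xyz": [0.2,1,0],"twist": [0,0,0],"fingers": 5},
  {"xyz": [0.2,1,0],"twist": [0,0,0],"fingers": 5},
])

```text
clock: 18.07
ee_pos: [0.5598, -0.145, 0.273]
orientation: [-3.135, -0.203, 0.002]
force: [0.9, -0.5, -0.8]
opening: 0.0113
```

Emit:
apply_moves([
  {"xyz": [0.13,1,0],"twist": [0,0,0],"fingers": 5},
  {"xyz": [0,0.8,0],"twist": [0,0,0],"fingers": 5},
  {"xyz": [0,0.4,0.4],"twist": [0,0,0],"fingers": 5},
  {"xyz": [0,0,0.8],"twist": [0,0,0],"fingers": 5},
  {"xyz": [0,0,0.8],"twist": [0,0,0],"fingers": 5},
  {"xyz": [0,0,0.8],"twist": [0,0,0],"fingers": 5},
  {"xyz": [0,0,0.4],"twist": [0,0,0],"fingers": 5},
  {"xyz": [0,0,0],"twist": [0,0,0],"fingers": 5},
])

```text
clock: 18.73
ee_pos: [0.5682, -0.1962, 0.1894]
orientation: [-3.131, -0.204, 0.011]
force: [-0.4, 1.0, -2.6]
opening: 0.0116
```

```bash
python3 - <<'E'
from h import *
p,R,s=T();print(p,s['force'],s['opening']);goal((.5705,-.1985,.189),.132)
E
```

```text
[ 0.56815792 -0.19616068  0.18936662] [-0.42205797  0.96779088 -2.58049379] 0.011610555172488267
turn [-0.04  0.06 -0.02] shift [0.08 0.11 0.01] dist 0.0033
```

Emit:
apply_moves([
  {"xyz": [0.04,0.05,0],"twist": [0,0,0],"fingers": 5},
  {"xyz": [0,0,0],"twist": [0,0,0],"fingers": 5},
  {"xyz": [0,0,0],"twist": [0,0,0],"fingers": 5},
  {"xyz": [0,0,0],"twist": [0,0,0],"fingers": 5},
  {"xyz": [0,0,0],"twist": [0,0,0],"fingers": 5},
  {"xyz": [0,0,0],"twist": [0,0,0],"fingers": 5},
])

```text
clock: 19.23
ee_pos: [0.5723, -0.1987, 0.195]
orientation: [3.134, 0.204, 0.002]
force: [0.6, 0.1, -2.0]
opening: 0.0112
```

```bash
python3 - <<'E'
from h import *
p,R,s=T();print(p,s['force'],s['opening'],s['dq']);goal((.5705,-.1985,.189),.132)
c=cam('side','s12');cam('wrist','w12');t=cam('top','t12')
print([proj(c,(.5705,-.1985,z)) for z in(.006,.106,.2)])
cv2.imwrite('pics/s12z.png',cv2.resize(c['color'][110:290,160:340],None,fx=3.3,fy=3.3,interpolation=cv2.INTER_CUBIC))
cv2.imwrite('pics/t12z.png',cv2.resize(t['color'][110:290,80:450],None,fx=2.1,fy=2.1,interpolation=cv2.INTER_CUBIC))
E
```

```text
[ 0.57232754 -0.19868851  0.19495264] [ 0.57080344  0.05905524 -1.9724169 ] 0.011239870651838863 [-2.38412823e-04  3.01155752e-03 -7.28681851e-03  7.75254412e-05
  1.01916908e-03  1.03481920e-03]
turn [ 0.01 -0.01 -0.02] shift [-0.07 -0.02  0.24] dist 0.0062
[(np.float64(260.9534850915175), np.float64(244.7415941713404)), (np.float64(261.4680983380763), np.float64(223.67455419618062)), (np.float64(261.99081852401343), np.float64(202.13259843390824))]
```

View pics/s12z.png

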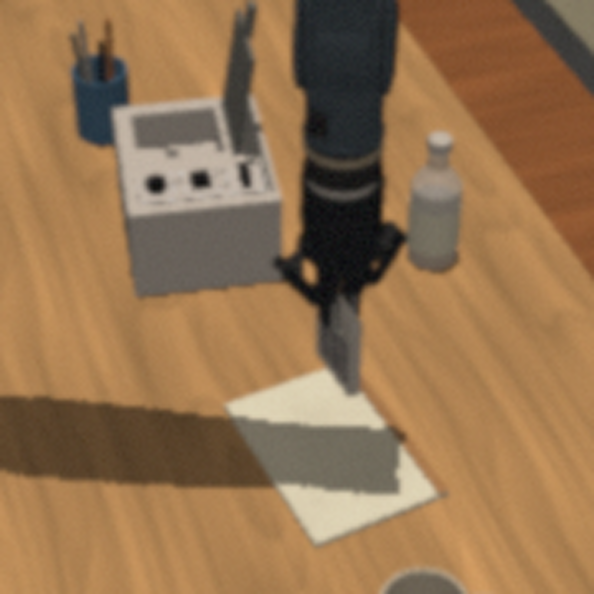

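View pics/w12.png

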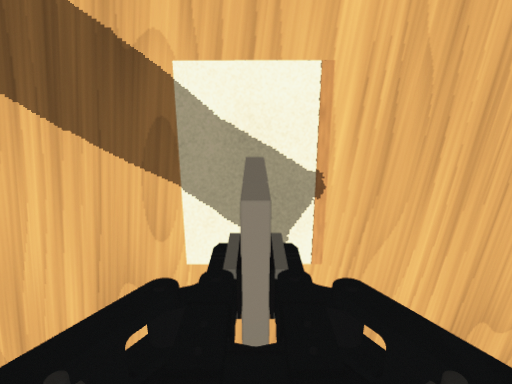

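View pics/t12z.png

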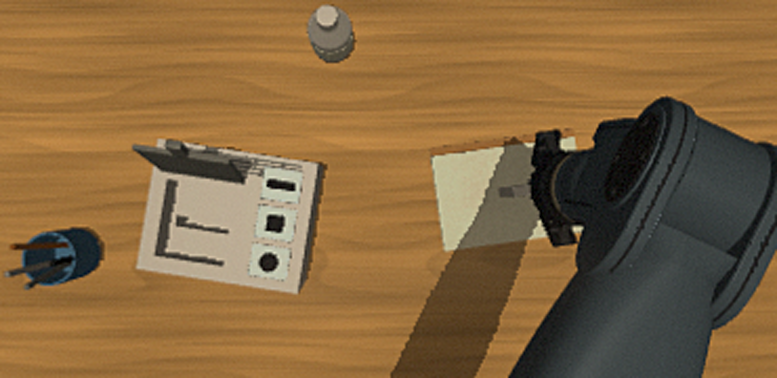

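The side view shows the plate upright, its underside near (263,224) against the projected target (261,224). The flap is open, the keys are up, and the cup and bottle are unmoved. I'll let it settle, take a last reading and hand in.

Emit:
apply_moves([
  {"xyz": [0,0,0],"twist": [0,0,0],"fingers": 5},
  {"xyz": [0,0,0],"twist": [0,0,0],"fingers": 5},
  {"xyz": [0,0,0],"twist": [0,0,0],"fingers": 5},
  {"xyz": [0,0,0],"twist": [0,0,0],"fingers": 5},
  {"xyz": [0,0,0],"twist": [0,0,0],"fingers": 5},
  {"xyz": [0,0,0],"twist": [0,0,0],"fingers": 5},
])

```text
clock: 19.88
ee_pos: [0.5719, -0.1985, 0.194]
orientation: [-3.135, -0.204, 0.0]
force: [-0.4, -0.2, -1.0]
opening: 0.0116
```

```bash
python3 - <<'E'
from h import *
p,R,s=T();print(s['clock'],p,s['force'],s['opening'],np.abs(s['dq']).max());goal((.5705,-.1985,.189),.132)
if np.abs(s['dq']).max()<.03 and s['opening']>.009: print(finish_job())
E
```

```text
19.8833 [ 0.5718796  -0.19853432  0.19404648] [-0.35071208 -0.23015164 -0.99660903] 0.011566027895866464 0.0017748672420407315
turn [-0.    0.   -0.02] shift [-0.05 -0.01  0.2 ] dist 0.0052
the job is handed in; nothing more can be done
None
```

The job is handed in at 19.9 s of the 72 s allowed; the system gives no verdict, so what follows is from my own readings and pictures.

- **Keys:** I pressed round, square and bar in that order. Each went to full depth, with the fingertips 5 mm below the key's rest height at 10–14 N, and was released before the next.
- **Flap:** I lifted it by its tab to about 1.78 rad. In the last pictures it still stands open.
- **Plate:** I gripped it by its top band, drew it straight up and carried it to the pad. It is held at an opening of 11.6 mm and the arm is still (joint speeds below 0.002 rad/s).
- **Final pose:** The tool is within about 2 mm of the pad's middle and aligned with the pad's long side. The plate's underside should be about 105 mm above the paper, provided it has not slipped in the grip. The side view puts the underside near the target.
- **Other objects:** The keys are up, and the pen cup and bottle look unmoved. The mug was only partly in view at the end, but the arm stayed away from it.

**Checks that disagreed:**
- The wrist and top cameras differed by 2–3 mm, so I averaged them.
- The first measurement of the pad left out its brown binding strip, so I moved its middle 7 mm towards +x.
- The tool settled about 5 mm higher than planned, still well inside the allowed height.

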